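Click the filter turret round and hold the bayonet cell home

ROBOT

A 6-joint arm with a two-finger parallel gripper is mounted at the origin on the work surface. World frame = base frame: x ahead of the robot, y to its left, z up, the work surface at z = 0. Lengths are in mm, angles in rad, forces in N, time in s.
With the tool pointing down it reaches from about 300 to 775 mm from the base axis. Payload 14.6 kg.
Tool frame: the origin (TCP) lies midway between the tips of the shut fingers; the grasp point (between the pads) lies 19 mm behind it; z points along the fingers, y is the direction in which the jaws open and shut (so a half turn about z gives the same grasp; the last joint's range is limited). The gripper opens to 94 mm and grips with 3 to 60 N. Pads are 16 mm wide; open, the fingers measure 119 mm over their backs; the gripper's body (75 mm by 177 mm) begins 78 mm behind the grasp point.
Start: joints at [1.276, 0.3, 1.521, -0, 1.321, -0.067], TCP at [124.207, 535.781, 205.446] pointing down, gripper open.
Joint ranges: [-3.03, 3.03], [-0.79, 2.21], [0.23, 2.52], [-1.04, 4.18], [0, 3.07], [-2.55, 2.55]. Speed limits (rad/s): [2.22, 2.22, 2.57, 3.14, 3.14, 3.14].

INTERFACE

Orientations are given as [roll, pitch, yaw] about the fixed x, y, z axes, in that order (R = Rz(yaw) Ry(pitch) Rx(roll)).
In Python, from cell import read_state, camera, get_calibration, sign_off gives the robot as it stands.
- The arm moves only by the tool carry_out, never from a script. Its argument "series" is a list of rows, each an object with "delta_pos": the shift along the world's x, y, z in mm, a list of three; "turn": the turn, a rotation vector about the world's x, y, z in rad, a list of three; "hand": the opening, from 0 (shut) to 1 (fully open). A call has 1 to 8 rows; each row is the pose to reach, as a shift and turn from the pose commanded when the call began; what a row does not reach only later rows make up. A row lasts 1/8 s, in which the tool goes at most 62.5 mm and 10.7 degrees, less where a joint would pass 70% of its speed; a pose out of reach is approached as far as the arm can. A call with a gripper value outside its range is refused whole. The fingers move at their own pace and stop on an object; "squeeze" is the grip in N (left out, the last holds). Time passes only in rows, so rows that repeat a pose let the fingers close. It gives the time, the measured TCP pose, the force and the opening at its end, in the units of the state.
- read_state(): the state, without advancing time (a new reading comes with each control period).
- camera(name): name is "side" or "top" or "wrist"; returns the picture (420x560x3 uint8, red, green, blue); there is no depth.
- get_calibration(name): a dict with "intrinsics" (3x3 intrinsics, pixels), "pose" (4x4, takes a point from camera to world coordinates). Camera axes: x right, y down, z forward; pixel columns grow to the right and rows downward; lengths in mm; the calibration is good to about 2 mm. A picture is of the moment at which its call begins: read the wrist's pose just before it. get_calibration takes no time and is no camera call; for the wrist camera it gives the pose at the moment of the call.
- sign_off(): hands the job in, once; it reports no verdict.
The state is a dict: "clock": time; "joints": joint angles; "qd": joint speeds; "effort": joint torques, N m; "eef_pos": TCP position; "eef_rot": TCP orientation; "wrist_force": force on the tool from outside, world axes, zero at the start; "moment": the same for the moment, N m; "finger_gap": finger opening in mm.
Only numpy, scipy, OpenCV 4.12 (cv2) and the standard library are available. Lean on these libraries where they do the work, as an engineer would, in place of code of your own. Each camera call takes 0.05 s, during which the arm holds its last target.

TASK

On the round sensor test stand, turn the turret by its black-topped handle one click anticlockwise (seen from above), so that it rests in its next notch with the knurled black filter cell at the orange mark of the reading head. Then take the knurled collar, turn it while pressing lightly until its hidden keyways drop over the pins, and push it down fully home against its spring. Finish while still holding it pushed home for the reading, and leave the cup, jar and screwdriver alone.

Things in the scene. Friction and masses are not known exactly. Their poses are not given: they have to be found in the camera images.
- turret (a joint): turn (rad) of the aluminium turret (disc 230 mm across, top face 46 mm above the bench) about its upright axis, anticlockwise from above. It starts in the notch at 0; the next is at 1.047 (60 degrees), where it stops. An over-centre spring pulls it into the nearer notch: leaving one takes 0.65 N m (about 7 N at the handle), less towards half-way, and from there it snaps on by itself.
- axis (a point): point on the turret's axis, on the turret's top face. Its x axis points from the reading head (orange mark on the rim of the white foot, on the -x side) to the far side; it stays fixed when the turret turns. The white foot is 244 mm across and 30 mm high.
- handle (a point): the turret's handle: upright steel post 14 mm across with a black round top 18 mm across and 22 mm tall, 90 mm from the turret's axis, opposite the collar; goes round with the turret. This point is on the post's axis, at the middle of the black top, 44 mm above the turret's top face; the handle ends 55 mm above that face.
- socket (a point): centre of the collar's socket on the turret's top face, 75 mm from the turret's axis; z up; goes round with the turret. Hidden in the collar is a post with four pins 90 degrees apart, their angle different each time. An orange spring seat 49 mm across carries the collar and pushes up with 3 N at the top, 4.6 N where the pins stop it, 8 N when home, so it rises again if let go.
- collar_mid (a point): loose knurled black collar (filter cell, window on top), 53 mm across, 36 mm tall, 0.12 kg; point on its axis at half height. Four keyways inside, 90 degrees apart. Starts 38 mm above point socket; pressed with keyways off the pins it stops at 34 mm, over them (within 0.1 rad) it goes to 25 mm, fully home. Never over them at the start; at most 1.3 rad of turning either way finds them.
- cup: clear plastic cup 72 mm across, 90 mm tall, a bystander; origin at the centre of its underside
- jar: amber jar with red lid 60 mm across, 80 mm tall, a bystander; origin at the centre of its underside
- screwdriver: red-handled screwdriver lying on the bench, a bystander
Not all that is in view belongs to the job. There is more than one size of the part that bears collar_mid; the job needs the middle-sized.

How it is judged:
By the outcome, as a careful person would: the job done as asked, in the order asked, and still so for the second after the job is handed in, while the arm keeps its last pose, push and grip.
It also fails if it takes over 58 s, if anything falls off the work surface, if the arm or the gripper's body presses on something with over 40 N, if the wrist force passes 120 N, or if a joint passes its speed limit or range.

## Working session

There is one attempt and no reset: what is moved stays moved. The work goes in short steps, Python scripts to look and compute and a tool call to move; the robot and the scene stay as the last step left them, time stands still between calls to the robot, and variables do not carry over. Pictures are saved under pics/ and viewed, and the job is handed in when it is done.

Besides the shell and the picture viewer there is one more tool, called after "Emit:" in YAML: its name, and indented under it one key for each argument. carry_out: Moves the arm, as the interface text tells. Its arguments: {"type":"object","properties":{"series":{"type":"array"},"squeeze":{"type":"number"}},"required":["series"]}

```bash
mkdir -p pics; ls; python3 - <<'E'
from cell import *
import cv2,json
s=read_state();print(s)
for n in ["side","top","wrist"]:
    c=get_calibration(n);print(n,c)
    im=camera(n);cv2.imwrite(f"pics/{n}0.png",im[:,:,::-1])
E
```

```text
pics
{'clock': 0.0, 'joints': array([ 1.27642950e+00,  3.00463617e-01,  1.52156403e+00, -3.17473144e-06,
        1.32073970e+00, -6.66370257e-02]), 'qd': array([-0.00017123, -0.00097672,  0.00025566, -0.00214728,  0.00014621,
       -0.00084796]), 'effort': array([ 1.42331362e-03, -5.31799257e+01, -3.52740383e+01,  7.08612869e-02,
        2.44483963e-02, -1.35642822e-04]), 'eef_pos': array([124.11755511, 535.53859048, 204.89765964]), 'eef_rot': array([-3.14042036e+00, -7.51519855e-05,  2.91386360e+00]), 'wrist_force': array([-0.32761893,  0.06255413,  0.37600921]), 'moment': array([0.03149859, 0.03738028, 0.02932466]), 'finger_gap': 93.91739721375076}
side {'intrinsics': array([[444.33969496,   0.        , 282.85687136],
       [  0.        , 444.33969496, 208.21196585],
       [  0.        ,   0.        ,   1.        ]]), 'pose': array([[-9.94075066e-01, -6.09545423e-02,  8.99961544e-02,
         4.10274742e+02],
       [-1.08676733e-01,  5.41877845e-01, -8.33401325e-01,
         1.06835769e+03],
       [ 2.03267417e-03, -8.38243965e-01, -5.45291595e-01,
         7.37406008e+02],
  
[... 434 characters left out ...]
],
       [-1.77402366e-03, -2.11171944e-01, -9.77447320e-01,
         1.36569766e+03],
       [ 0.00000000e+00,  0.00000000e+00,  0.00000000e+00,
         1.00000000e+00]])}
wrist {'intrinsics': array([[364.64030499,   0.        , 281.4837856 ],
       [  0.        , 364.64030499, 209.99148379],
       [  0.        ,   0.        ,   1.        ]]), 'pose': array([[ 2.25797659e-01,  9.45839951e-01,  2.33242803e-01,
         5.74578465e+01],
       [ 9.74173627e-01, -2.18965222e-01, -5.51359753e-02,
         5.51563094e+02],
       [-1.07774607e-03,  2.39668561e-01, -9.70854170e-01,
         3.83471384e+02],
       [ 0.00000000e+00,  0.00000000e+00,  0.00000000e+00,
         1.00000000e+00]])}
```

View pics/top0.png

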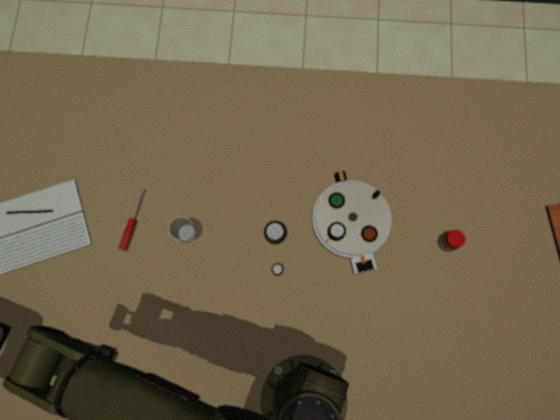

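View pics/side0.png

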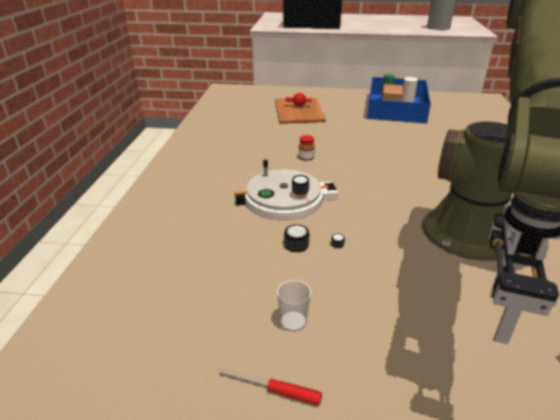

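View pics/wrist0.png

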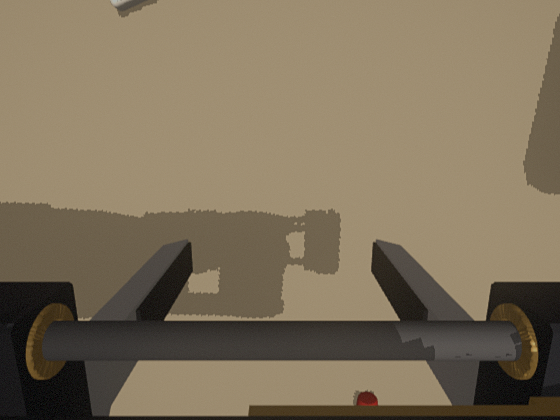

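```bash
python3 - <<'E'
import cv2,numpy as np
a=cv2.imread("pics/top0.png")[160:285,300:420];b=cv2.imread("pics/side0.png")[150:225,225:350]
cv2.imwrite("pics/z0.png",np.vstack([cv2.resize(a,(400,416),interpolation=cv2.INTER_CUBIC)]))
cv2.imwrite("pics/z1.png",cv2.resize(b,(750,450),interpolation=cv2.INTER_CUBIC))
E
```

```text
(no output)
```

View pics/z0.png

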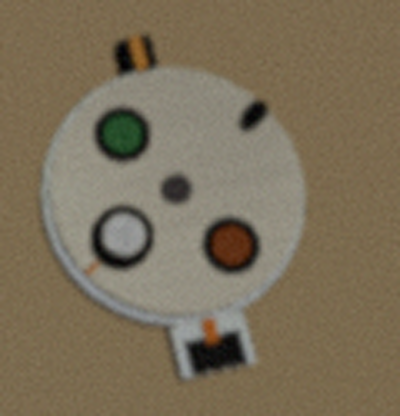

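View pics/z1.png

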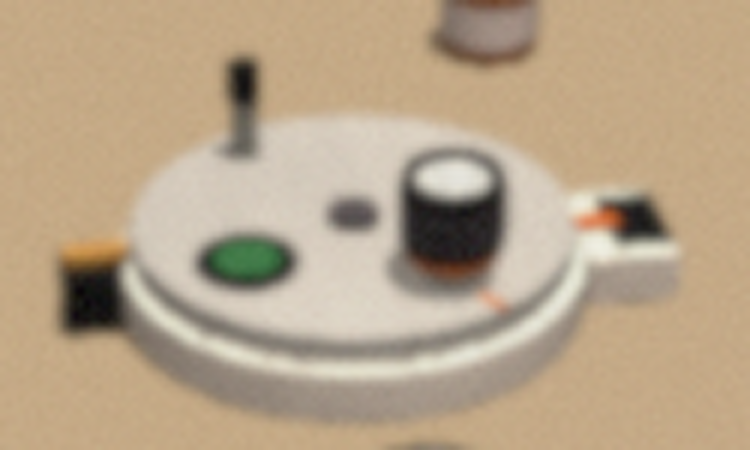

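```bash
cat > h.py <<'E'
from cell import *
import cv2,numpy as np
def ray(cal,p,z):
    K,T=cal["intrinsics"],cal["pose"]
    p=np.atleast_2d(p).astype(float)
    d=np.linalg.solve(K,np.c_[p,np.ones(len(p))].T); d=(T[:3,:3]@d).T; o=T[:3,3]
    return o+d*((z-o[2])/d[:,2])[:,None]
def proj(cal,P):
    T=np.linalg.inv(cal["pose"]);P=np.atleast_2d(P)
    q=(T[:3,:3]@P.T).T+T[:3,3]; q=(cal["intrinsics"]@q.T).T; return q[:,:2]/q[:,2:]
E
python3 - <<'E'
from h import *
c=get_calibration("top")
f=lambda u,v:(300+u*.3,160+v*125/416)
for n,p,z in [("hub",f(175,188),46),("handle top",f(258,106),101),("handle bot",f(246,124),79),("head mark",f(210,330),30),("collar",f(123,235),102),("jar",(456,239),80),("cup",(183,229),45),("big",(275,232),40),("small",(278,269),20),("left rim",f(43,190),46),("right rim",f(304,190),46),('tip top',f(175,66),46),('bot',f(170,312),46)]:
    print(n,ray(c,p,z).round(1))
E
```

```text
hub [[ 537.9 -118.    46. ]]
handle top [[ 604.7 -180.4  101. ]]
handle bot [[ 593.5 -174.5   79. ]]
head mark [[ 412.6 -156.1   30. ]]
collar [[481.3 -66.3 102. ]]
jar [[ 483.5 -416.3   80. ]]
cup [[465.7 390.2  45. ]]
big [[475.8 113.   40. ]]
small [[367.2  96.7  20. ]]
left rim [[528.1   1.6  46. ]]
right rim [[ 543.8 -234.9   46. ]]
tip top [[ 653.2 -114.1   46. ]]
bot [[ 424.5 -117.3   46. ]]
```

Emit:
carry_out:
  series:
    - {"delta_pos":[30,-40,5],"turn":[0,0,-0.04]}
    - {"delta_pos":[60,-85,10],"turn":[0,0,-0.08]}
    - {"delta_pos":[90,-130,15],"turn":[0,0,-0.12]}
    - {"delta_pos":[120,-175,15],"turn":[0,0,-0.16]}
    - {"delta_pos":[150,-220,15],"turn":[0,0,-0.2]}
    - {"delta_pos":[180,-265,15],"turn":[0,0,-0.24]}
    - {"delta_pos":[210,-310,15],"turn":[0,0,-0.28]}
    - {"delta_pos":[240,-355,15],"turn":[0,0,-0.32]}

```text
$.series[0]: bad value
```

Emit:
carry_out:
  series:
    - {"delta_pos":[30,-45,0],"turn":[0,0,-0.04]}
    - {"delta_pos":[60,-90,0],"turn":[0,0,-0.08]}
    - {"delta_pos":[90,-135,0],"turn":[0,0,-0.12]}
    - {"delta_pos":[120,-180,0],"turn":[0,0,-0.16]}
    - {"delta_pos":[150,-225,0],"turn":[0,0,-0.2]}
    - {"delta_pos":[180,-270,0],"turn":[0,0,-0.22]}
    - {"delta_pos":[210,-315,0],"turn":[0,0,-0.22]}
    - {"delta_pos":[235,-355,0],"turn":[0,0,-0.22]}

```text
$.series[0]: bad value
```

Emit:
carry_out:
  series:
    - {"delta_pos":[0,0,0]}
    - {"delta_pos":[0,0,0]}

```text
$.series[0]: bad value
```

```bash
python3 - <<'E'
from h import *
s=read_state();print(s["clock"],s["joints"],s["eef_pos"],s["eef_rot"],s["wrist_force"])
c=get_calibration("wrist");im=camera("wrist");cv2.imwrite("pics/w1.png",im[:,:,::-1])
import pickle;pickle.dump(c,open("w1.pkl","wb"))
E
```

```text
0.15 [ 1.27641913e+00  3.00400455e-01  1.52142020e+00 -1.56640724e-05
  1.32069890e+00 -6.66271694e-02] [124.14733613 535.6059156  204.99314104] [-3.14066681e+00 -4.65711314e-05  2.91384649e+00] [-0.34296526  0.27338916 -0.60344585]
```

View pics/w1.png

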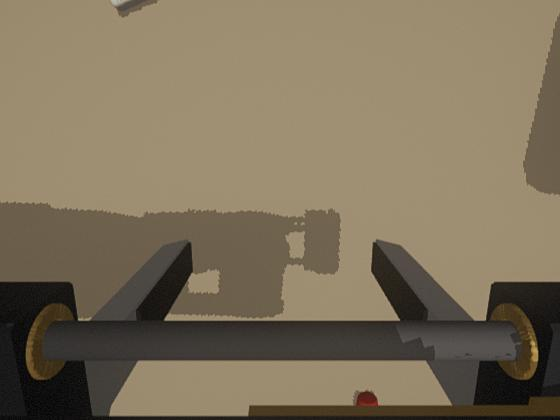

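Every row needs "hand" and "turn".

Emit:
carry_out:
  series:
    - {"delta_pos":[30,-40,5],"turn":[0,0,-0.04],"hand":1}
    - {"delta_pos":[60,-85,10],"turn":[0,0,-0.08],"hand":1}
    - {"delta_pos":[90,-130,15],"turn":[0,0,-0.12],"hand":1}
    - {"delta_pos":[120,-175,15],"turn":[0,0,-0.16],"hand":1}
    - {"delta_pos":[150,-220,15],"turn":[0,0,-0.2],"hand":1}
    - {"delta_pos":[180,-265,15],"turn":[0,0,-0.24],"hand":1}
    - {"delta_pos":[210,-310,15],"turn":[0,0,-0.28],"hand":1}
    - {"delta_pos":[240,-355,15],"turn":[0,0,-0.32],"hand":1}

```text
clock: 1.2
eef_pos: [364.9, 179.2, 220.6]
eef_rot: [3.141, 0.0, 2.593]
wrist_force: [0.4, 0.9, 0.2]
finger_gap: 94.1
```

Emit:
carry_out:
  series:
    - {"delta_pos":[30,-45,0],"turn":[0,0,-0.04],"hand":1}
    - {"delta_pos":[60,-90,0],"turn":[0,0,-0.08],"hand":1}
    - {"delta_pos":[90,-135,0],"turn":[0,0,-0.12],"hand":1}
    - {"delta_pos":[120,-180,0],"turn":[0,0,-0.16],"hand":1}
    - {"delta_pos":[150,-225,0],"turn":[0,0,-0.2],"hand":1}
    - {"delta_pos":[180,-270,0],"turn":[0,0,-0.22],"hand":1}
    - {"delta_pos":[210,-315,0],"turn":[0,0,-0.22],"hand":1}
    - {"delta_pos":[235,-355,0],"turn":[0,0,-0.22],"hand":1}

```text
clock: 2.2
eef_pos: [599.9, -176.0, 220.1]
eef_rot: [-3.141, -0.0, 2.373]
wrist_force: [0.5, 1.2, 0.5]
finger_gap: 93.9
```

Emit:
carry_out:
  series:
    - {"delta_pos":[0,0,0],"turn":[0,0,0],"hand":1}
    - {"delta_pos":[0,0,0],"turn":[0,0,0],"hand":1}

```text
clock: 2.45
eef_pos: [598.9, -173.7, 220.1]
eef_rot: [-3.141, -0.001, 2.374]
wrist_force: [-0.1, 1.1, -0.1]
finger_gap: 94.1
```

```bash
python3 - <<'E'
from h import *
s=read_state();print(s["clock"],s["joints"],s["eef_pos"],s["eef_rot"],s["wrist_force"])
c=get_calibration("wrist");im=camera("wrist");cv2.imwrite("pics/w1.png",im[:,:,::-1])
import pickle;pickle.dump(c,open("w1.pkl","wb"))
E
```

```text
2.45 [-3.41152634e-01  4.57316108e-01  1.27205632e+00  1.66300536e-04
  1.41298406e+00 -1.14418259e+00] [ 598.90599718 -173.74672529  220.12201632] [-3.14142608e+00 -7.63332894e-04  2.37380002e+00] [-0.10221574  1.10607239 -0.07631394]
```

View pics/w1.png

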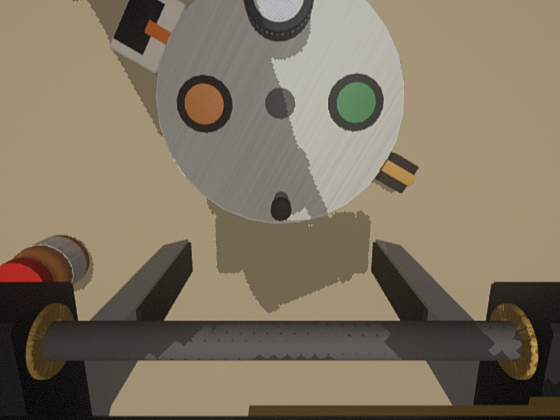

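```bash
python3 - <<'E'
from h import *
import pickle
c=pickle.load(open("w1.pkl","rb"));im=cv2.imread("pics/w1.png")
cv2.imwrite("pics/z2.png",cv2.resize(im[160:240,230:340],(770,560),interpolation=cv2.INTER_CUBIC))
g=cv2.cvtColor(im,cv2.COLOR_BGR2GRAY)
print(ray(c,(280,103),46))
print(ray(c,(279,9),92))
print("mark",ray(c,(157,33),30))
for p,z in [((281,197),101),((281,209),79)]: print(ray(c,p,z))
E
```

```text
[[ 537.73249969 -115.80036059   46.        ]]
[[489.29506908 -69.75571678  92.        ]]
mark [[ 412.76954151 -154.19185395   30.        ]]
[[ 594.29477049 -169.040682    101.        ]]
[[ 605.52551936 -179.9302073    79.        ]]
```

View pics/z2.png

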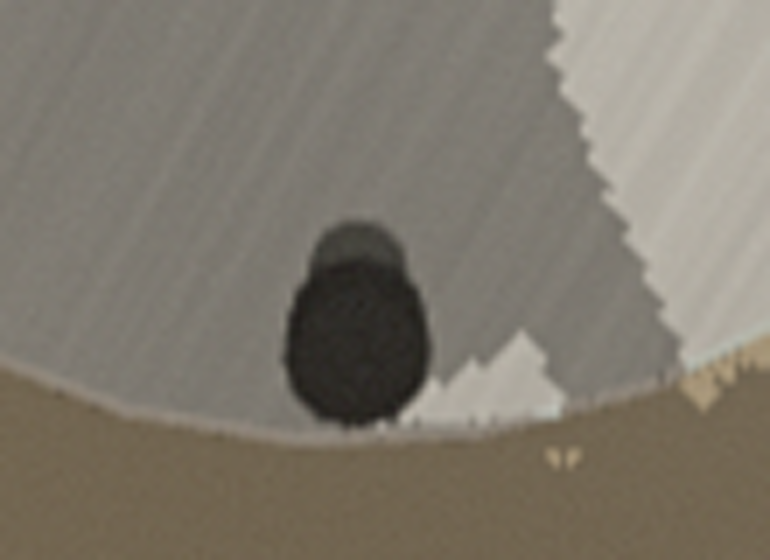

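```bash
python3 - <<'E'
from h import *
import pickle
c=pickle.load(open("w1.pkl","rb"))
h=ray(c,(281.1,209.5),101)[0]; b=ray(c,(281,198),46)[0];a=ray(c,(280,103),46)[0]
print(h,b)
for q in(h,b): d=(q-a)[:2];print(np.hypot(*d),np.degrees(np.arctan2(d[1],d[0])))
m=ray(c,(157,33),30)[0];d=(m-a)[:2];print(np.hypot(*d),np.degrees(np.arctan2(d[1],d[0])))
print(proj(c,[598.9,-173.7,220]))
# rim fit
im=cv2.imread("pics/w1.png").astype(int)
pts=np.array([[157,105],[404,100],[205,200],[358,196],[290,222],[167,60],[395,58]])
w=ray(c,pts,46)[:,:2]
A=np.c_[2*w,np.ones(len(w))];x=np.linalg.lstsq(A,(w**2).sum(1),rcond=None)[0];print(x[:2],np.sqrt(x[2]+x[0]**2+x[1]**2))
E
```

```text
[ 602.06702761 -176.43131016  101.        ] [ 603.22227713 -177.76749819   46.        ]
88.40273484322158 -43.30243265794626
90.16006372310662 -43.41686872098781
130.72737922549453 -162.92183870284046
[[280.39953018 256.01597618]]
[ 541.37095089 -118.79409239] 113.1020945677024
```

Emit:
carry_out:
  series:
    - {"delta_pos":[2,-2,-35],"turn":[0,0,0.01],"hand":0.6}
    - {"delta_pos":[4,-3,-75],"turn":[0,0,0.01],"hand":0.6}
    - {"delta_pos":[4,-3,-110],"turn":[0,0,0.01],"hand":0.6}
    - {"delta_pos":[4,-3,-149],"turn":[0,0,0.01],"hand":0.6}
    - {"delta_pos":[4,-3,-149],"turn":[0,0,0.01],"hand":0.6}
  squeeze: 10

```text
clock: 3.12
eef_pos: [601.8, -175.8, 69.6]
eef_rot: [-3.14, -0.004, 2.385]
wrist_force: [-0.2, 0.8, 0.7]
finger_gap: 56.8
```

```bash
python3 - <<'E'
from h import *
s=read_state();print(s["clock"],s["joints"],s["eef_pos"],s["eef_rot"],s["wrist_force"],s["finger_gap"])
c=get_calibration("wrist");im=camera("wrist");cv2.imwrite("pics/w2.png",im[:,:,::-1])
print(proj(c,[[603,-177.5,101],[603,-177.5,46]]))
E
```

```text
3.125 [-3.42662073e-01  6.04416524e-01  1.41266302e+00  3.72141605e-05
  1.12900068e+00 -1.15679576e+00] [ 601.78316822 -175.80825163   69.57161989] [-3.13981814 -0.00412196  2.38491037] [-0.18863086  0.83128655  0.72244806] 56.75451417388826
[[279.0837662  286.2927406 ]
 [279.8402075  244.99227811]]
```

View pics/w2.png

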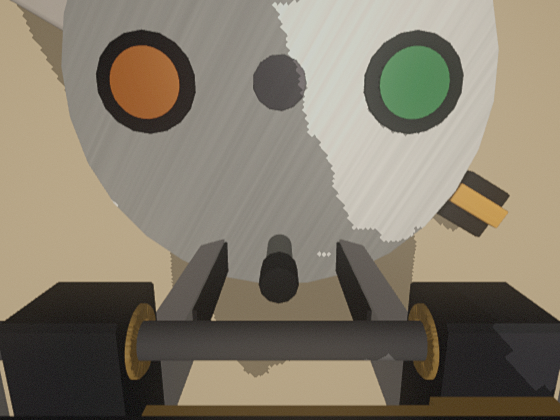

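Emit:
carry_out:
  series:
    - {"delta_pos":[0,0,0],"turn":[0,0,0],"hand":0}
    - {"delta_pos":[0,0,0],"turn":[0,0,0],"hand":0}
    - {"delta_pos":[0,0,0],"turn":[0,0,0],"hand":0}
    - {"delta_pos":[0,0,0],"turn":[0,0,0],"hand":0}
    - {"delta_pos":[0,0,0],"turn":[0,0,0],"hand":0}
    - {"delta_pos":[0,0,0],"turn":[0,0,0],"hand":0}
  squeeze: 20

```text
clock: 3.92
eef_pos: [602.8, -177.9, 71.7]
eef_rot: [-3.141, 0.0, 2.383]
wrist_force: [-4.2, -3.8, 4.1]
finger_gap: 17.3
```

```bash
python3 - <<'E'
from h import *
s=read_state();print(s["eef_pos"],s["eef_rot"])
a=np.array([537.5,-116]);p=np.array([603,-177.5])-a
for k in range(1,13):
    t=np.radians(60)*k/12;R=np.array([[np.cos(t),-np.sin(t)],[np.sin(t),np.cos(t)]])
    print(k,round(t,3),(R@p-p).round(1))
E
```

```text
[ 602.82905748 -177.8982959    71.74773379] [-3.14052357e+00  4.25650464e-05  2.38340921e+00]
1 0.087 [5.1 5.9]
2 0.175 [ 9.7 12.3]
3 0.262 [13.7 19. ]
4 0.349 [17.1 26.1]
5 0.436 [19.9 33.4]
6 0.524 [22. 41.]
7 0.611 [23.4 48.7]
8 0.698 [24.2 56.5]
9 0.785 [24.3 64.3]
10 0.873 [23.7 72.1]
11 0.96 [22.4 79.9]
12 1.047 [20.5 87.5]
```

Emit:
carry_out:
  series:
    - {"delta_pos":[5,6,0],"turn":[0,0,0.087],"hand":0}
    - {"delta_pos":[9.5,12,0],"turn":[0,0,0.175],"hand":0}
    - {"delta_pos":[13.5,19,0],"turn":[0,0,0.262],"hand":0}
    - {"delta_pos":[17,26,0],"turn":[0,0,0.349],"hand":0}
    - {"delta_pos":[20,33.5,0],"turn":[0,0,0.436],"hand":0}
    - {"delta_pos":[22,41,0],"turn":[0,0,0.524],"hand":0}

```text
clock: 4.68
eef_pos: [624.9, -136.2, 71.8]
eef_rot: [-3.141, -0.001, 2.91]
wrist_force: [-5.5, -0.5, 4.8]
finger_gap: 17.4
```

Emit:
carry_out:
  series:
    - {"delta_pos":[1.5,7.5,0],"turn":[0,0,0.087],"hand":0}
    - {"delta_pos":[2,15.5,0],"turn":[0,0,0.175],"hand":0}
    - {"delta_pos":[2.5,23.5,0],"turn":[0,0,0.262],"hand":0}
    - {"delta_pos":[1.5,31,0],"turn":[0,0,0.349],"hand":0}
    - {"delta_pos":[0.5,39,0],"turn":[0,0,0.436],"hand":0}
    - {"delta_pos":[-1.5,46.5,0],"turn":[0,0,0.524],"hand":0}
    - {"delta_pos":[-1.5,46.5,0],"turn":[0,0,0.524],"hand":0}

```text
clock: 5.55
eef_pos: [623.3, -90.5, 71.8]
eef_rot: [-3.14, -0.001, -2.85]
wrist_force: [-4.3, -5.4, 4.3]
finger_gap: 17.4
```

Emit:
carry_out:
  series:
    - {"delta_pos":[0,0,0],"turn":[0,0,0],"hand":0.6}
    - {"delta_pos":[0,0,0],"turn":[0,0,0],"hand":0.6}
    - {"delta_pos":[0,0,0],"turn":[0,0,0],"hand":0.6}
    - {"delta_pos":[0,0,40],"turn":[0,0,0],"hand":0.8}
    - {"delta_pos":[0,0,80],"turn":[0,0,0],"hand":1}
    - {"delta_pos":[0,0,130],"turn":[0,0,0],"hand":1}
    - {"delta_pos":[0,0,130],"turn":[0,0,0],"hand":1}
    - {"delta_pos":[0,0,130],"turn":[0,0,0],"hand":1}

```text
clock: 6.55
eef_pos: [623.4, -89.6, 200.6]
eef_rot: [3.141, -0.001, -2.851]
wrist_force: [-0.7, -0.3, -0.7]
finger_gap: 92.4
```

```bash
python3 - <<'E'
from h import *
s=read_state();print(s["clock"],s["joints"],s["eef_pos"],s["eef_rot"],s["wrist_force"],s["finger_gap"])
c=get_calibration("wrist");im=camera("wrist");cv2.imwrite("pics/w3.png",im[:,:,::-1])
import pickle;pickle.dump(c,open("w3.pkl","wb"))
E
```

```text
6.55 [-2.00886623e-01  4.84353190e-01  1.27809083e+00  6.43433639e-05
  1.38018511e+00 -2.06195070e+00] [623.42105333 -89.58068133 200.58259346] [ 3.14104811e+00 -8.84158928e-04 -2.85133689e+00] [-0.68778801 -0.32150525 -0.69599553] 92.41074115475581
```

View pics/w3.png

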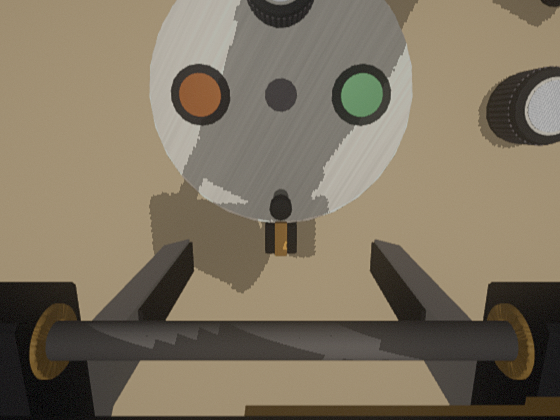

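Emit:
carry_out:
  series:
    - {"delta_pos":[-20,-6,0],"turn":[0,0,-0.15],"hand":1}
    - {"delta_pos":[-45,-13,0],"turn":[0,0,-0.3],"hand":1}
    - {"delta_pos":[-70,-20,0],"turn":[0,0,-0.45],"hand":1}
    - {"delta_pos":[-95,-28,0],"turn":[0,0,-0.6],"hand":1}
    - {"delta_pos":[-120,-36,0],"turn":[0,0,-0.78],"hand":1}
    - {"delta_pos":[-140,-43,0],"turn":[0,0,-0.96],"hand":1}
    - {"delta_pos":[-157,-48,0],"turn":[0,0,-1.14],"hand":1}
    - {"delta_pos":[-157,-48,0],"turn":[0,0,-1.14],"hand":1}

```text
clock: 7.6
eef_pos: [466.0, -137.8, 200.7]
eef_rot: [-3.141, -0.001, 2.292]
wrist_force: [0.6, -0.0, 0.8]
finger_gap: 93.7
```

Emit:
carry_out:
  series:
    - {"delta_pos":[0,0,0],"turn":[0,0,0],"hand":1}

```text
clock: 7.72
eef_pos: [467.0, -137.5, 201.0]
eef_rot: [-3.141, -0.001, 2.296]
wrist_force: [0.9, 0.2, 1.0]
finger_gap: 94.3
```

```bash
python3 - <<'E'
from h import *
s=read_state();print(s["clock"],s["joints"],s["eef_pos"],s["eef_rot"],s["wrist_force"],s["finger_gap"])
c=get_calibration("wrist");im=camera("wrist");cv2.imwrite("pics/w4.png",im[:,:,::-1])
import pickle;pickle.dump(c,open("w4.pkl","wb"))
E
```

```text
7.725 [-3.61698461e-01  1.63324411e-01  1.69990406e+00  7.67389310e-05
  1.27912096e+00 -1.08678868e+00] [ 467.02716013 -137.54333066  200.95011461] [-3.14130554e+00 -7.04041037e-04  2.29586435e+00] [0.85197676 0.18515891 1.03344246] 94.2848440120304
```

View pics/w4.png

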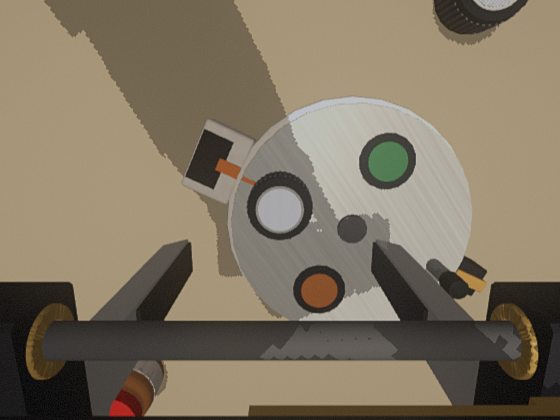

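```bash
python3 - <<'E'
from h import *
import pickle
c=pickle.load(open("w4.pkl","rb"));im=cv2.imread("pics/w4.png")
g=cv2.cvtColor(im,cv2.COLOR_BGR2HSV)
m=((g[...,1]<45)&(g[...,2]>135)).astype(np.uint8);m[:,:250]=0;m[:,312:]=0;m[:180]=0;m[240:]=0
n,l,st,ce=cv2.connectedComponentsWithStats(m)
i=1+st[1:,4].argmax();print(st[i],ce[i])
print("collar",ray(c,ce[i],102)); a=ray(c,(352,229),46)[0];print("hub",a)
print(proj(c,[[465.7,-137.6,102]]))
E
```

```text
[ 256  187   48   45 1582] [279.00063211 209.22376738]
collar [[ 465.34154727 -137.63424964  102.        ]]
hub [ 539.09242669 -116.48573942   46.        ]
[[279.37246154 209.48674567]]
```

Emit:
carry_out:
  series:
    - {"delta_pos":[-1,0,-40],"turn":[0,0,0],"hand":1}
    - {"delta_pos":[-1,0,-80],"turn":[0,0,0],"hand":1}
    - {"delta_pos":[-1,0,-110],"turn":[0,0,0],"hand":1}
    - {"delta_pos":[-1,0,-131],"turn":[0,0,0],"hand":0.8}
    - {"delta_pos":[-1,0,-131],"turn":[0,0,0],"hand":0.8}
    - {"delta_pos":[-1,0,-131],"turn":[0,0,0],"hand":0.8}
  squeeze: 20

```text
clock: 8.52
eef_pos: [466.3, -137.8, 71.1]
eef_rot: [3.141, 0.001, 2.293]
wrist_force: [-0.7, -0.6, 0.7]
finger_gap: 75.4
```

```bash
python3 - <<'E'
from h import *
s=read_state();print(s["clock"],s["joints"],s["eef_pos"],s["eef_rot"],s["wrist_force"],s["finger_gap"])
c=get_calibration("wrist");im=camera("wrist");cv2.imwrite("pics/w5.png",im[:,:,::-1])
E
```

```text
8.525 [-3.62604515e-01  3.22740456e-01  1.83455502e+00 -3.43287328e-07
  9.83565722e-01 -1.08480069e+00] [ 466.27687599 -137.75049212   71.13035648] [3.14125125e+00 6.46895869e-04 2.29299258e+00] [-0.67216545 -0.62683075  0.73650723] 75.43882239214167
```

View pics/w5.png

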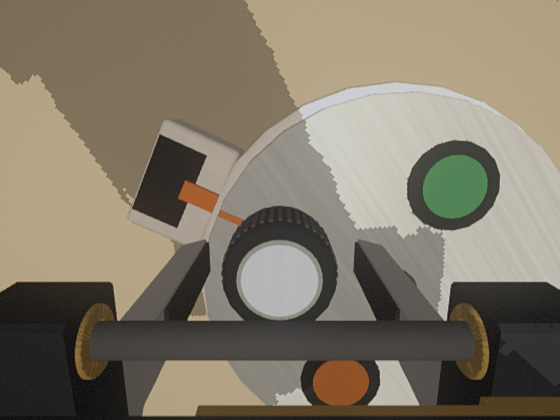

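Emit:
carry_out:
  series:
    - {"delta_pos":[0,0,0],"turn":[0,0,0],"hand":0.2}
    - {"delta_pos":[0,0,0],"turn":[0,0,0],"hand":0.2}
    - {"delta_pos":[0,0,0],"turn":[0,0,0],"hand":0.2}
    - {"delta_pos":[0,0,0],"turn":[0,0,0],"hand":0.2}
    - {"delta_pos":[0,0,0],"turn":[0,0,0],"hand":0.2}
  squeeze: 25

```text
clock: 9.2
eef_pos: [465.8, -137.8, 70.5]
eef_rot: [3.142, 0.0, 2.292]
wrist_force: [-0.4, 1.2, 1.9]
finger_gap: 52.1
```

Emit:
carry_out:
  series:
    - {"delta_pos":[0,0,-1],"turn":[0,0,0],"hand":0.2}
    - {"delta_pos":[0,0,-2],"turn":[0,0,0],"hand":0.2}
    - {"delta_pos":[0,0,-3],"turn":[0,0,0],"hand":0.2}
    - {"delta_pos":[0,0,-3],"turn":[0,0,0],"hand":0.2}

```text
clock: 9.7
eef_pos: [465.8, -137.8, 67.4]
eef_rot: [-3.142, 0.0, 2.292]
wrist_force: [0.0, -0.9, 3.0]
finger_gap: 52.4
```

Emit:
carry_out:
  series:
    - {"delta_pos":[0,0,-1],"turn":[0,0,0],"hand":0.2}
    - {"delta_pos":[0,0,-1.5],"turn":[0,0,0],"hand":0.2}
    - {"delta_pos":[0,0,-1.5],"turn":[0,0,0],"hand":0.2}

```text
clock: 10.07
eef_pos: [465.9, -137.8, 66.6]
eef_rot: [3.141, 0.001, 2.292]
wrist_force: [-2.9, -1.1, 12.1]
finger_gap: 52.3
```

Emit:
carry_out:
  series:
    - {"delta_pos":[0,0,0.2],"turn":[0,0,-0.05],"hand":0.2}
    - {"delta_pos":[0,0,0.2],"turn":[0,0,-0.1],"hand":0.2}
    - {"delta_pos":[0,0,0.2],"turn":[0,0,-0.15],"hand":0.2}
    - {"delta_pos":[0,0,0.2],"turn":[0,0,-0.2],"hand":0.2}

```text
clock: 10.58
eef_pos: [466.1, -137.9, 66.7]
eef_rot: [3.141, 0.001, 2.09]
wrist_force: [-0.3, -0.7, 7.2]
finger_gap: 52.3
```

Emit:
carry_out:
  series:
    - {"delta_pos":[0,0,0],"turn":[0,0,-0.05],"hand":0.2}
    - {"delta_pos":[0,0,0],"turn":[0,0,-0.1],"hand":0.2}
    - {"delta_pos":[0,0,0],"turn":[0,0,-0.15],"hand":0.2}
    - {"delta_pos":[0,0,0],"turn":[0,0,-0.15],"hand":0.2}

```text
clock: 11.08
eef_pos: [466.1, -137.8, 66.7]
eef_rot: [3.141, 0.001, 1.941]
wrist_force: [-0.6, -0.6, 8.5]
finger_gap: 51.9
```

Emit:
carry_out:
  series:
    - {"delta_pos":[0,0,-0.5],"turn":[0,0,-0.05],"hand":0.2}
    - {"delta_pos":[0,0,-0.5],"turn":[0,0,-0.1],"hand":0.2}
    - {"delta_pos":[0,0,-0.5],"turn":[0,0,-0.1],"hand":0.2}

```text
clock: 11.45
eef_pos: [466.4, -138.0, 66.6]
eef_rot: [3.14, 0.001, 1.841]
wrist_force: [-0.6, -0.1, 12.5]
finger_gap: 52.3
```

Emit:
carry_out:
  series:
    - {"delta_pos":[0,0,0],"turn":[0,0,-0.05],"hand":0.2}
    - {"delta_pos":[0,0,0],"turn":[0,0,-0.1],"hand":0.2}
    - {"delta_pos":[0,0,0],"turn":[0,0,-0.1],"hand":0.2}

```text
clock: 11.82
eef_pos: [466.4, -138.0, 66.6]
eef_rot: [3.14, 0.001, 1.741]
wrist_force: [-0.1, -1.3, 12.2]
finger_gap: 52.3
```

Emit:
carry_out:
  series:
    - {"delta_pos":[0,0,0],"turn":[0,0,-0.05],"hand":0.2}
    - {"delta_pos":[0,0,0],"turn":[0,0,-0.1],"hand":0.2}
    - {"delta_pos":[0,0,0],"turn":[0,0,-0.1],"hand":0.2}

```text
clock: 12.2
eef_pos: [466.4, -138.0, 66.5]
eef_rot: [3.14, 0.001, 1.641]
wrist_force: [0.4, -1.4, 10.8]
finger_gap: 52.2
```

Emit:
carry_out:
  series:
    - {"delta_pos":[0,0,0],"turn":[0,0,-0.05],"hand":0.2}
    - {"delta_pos":[0,0,0],"turn":[0,0,-0.1],"hand":0.2}
    - {"delta_pos":[0,0,0],"turn":[0,0,-0.1],"hand":0.2}

```text
clock: 12.58
eef_pos: [466.4, -138.0, 66.4]
eef_rot: [3.14, 0.001, 1.541]
wrist_force: [1.1, -2.0, 9.2]
finger_gap: 52.1
```

Emit:
carry_out:
  series:
    - {"delta_pos":[0,0,0],"turn":[0,0,-0.05],"hand":0.2}
    - {"delta_pos":[0,0,0],"turn":[0,0,-0.1],"hand":0.2}
    - {"delta_pos":[0,0,0],"turn":[0,0,-0.1],"hand":0.2}

```text
clock: 12.95
eef_pos: [466.3, -137.9, 66.1]
eef_rot: [3.14, 0.0, 1.441]
wrist_force: [1.3, -0.8, 5.3]
finger_gap: 52.4
```

Emit:
carry_out:
  series:
    - {"delta_pos":[0,0,0],"turn":[0,0,-0.06],"hand":0.2}
    - {"delta_pos":[0,0,-1],"turn":[0,0,-0.06],"hand":0.2}
    - {"delta_pos":[0,0,-1],"turn":[0,0,-0.06],"hand":0.2}

```text
clock: 13.32
eef_pos: [465.9, -137.8, 64.7]
eef_rot: [3.141, 0.0, 1.383]
wrist_force: [2.2, -0.7, 4.4]
finger_gap: 52.2
```

Emit:
carry_out:
  series:
    - {"delta_pos":[0,0,-1],"turn":[0,0,0],"hand":0.2}
    - {"delta_pos":[0,0,-2],"turn":[0,0,0],"hand":0.2}
    - {"delta_pos":[0,0,-3],"turn":[0,0,0],"hand":0.2}
    - {"delta_pos":[0,0,-4],"turn":[0,0,0],"hand":0.2}
    - {"delta_pos":[0,0,-4],"turn":[0,0,0],"hand":0.2}

```text
clock: 13.95
eef_pos: [465.9, -137.8, 60.7]
eef_rot: [3.141, 0.0, 1.382]
wrist_force: [2.8, -1.4, 5.2]
finger_gap: 52.2
```

Clearly inside the keyways: the force follows the spring. I'll keep pushing to the stop.

Emit:
carry_out:
  series:
    - {"delta_pos":[0,0,-1],"turn":[0,0,0],"hand":0.2}
    - {"delta_pos":[0,0,-2],"turn":[0,0,0],"hand":0.2}
    - {"delta_pos":[0,0,-3],"turn":[0,0,0],"hand":0.2}
    - {"delta_pos":[0,0,-3],"turn":[0,0,0],"hand":0.2}
  squeeze: 35

```text
clock: 14.45
eef_pos: [465.9, -137.8, 57.8]
eef_rot: [3.141, 0.0, 1.382]
wrist_force: [4.0, -0.7, 7.3]
finger_gap: 52.2
```

Emit:
carry_out:
  series:
    - {"delta_pos":[0,0,-0.5],"turn":[0,0,0],"hand":0.2}
    - {"delta_pos":[0,0,-1],"turn":[0,0,0],"hand":0.2}
    - {"delta_pos":[0,0,-1],"turn":[0,0,0],"hand":0.2}

```text
clock: 14.82
eef_pos: [466.0, -137.8, 57.6]
eef_rot: [3.141, 0.0, 1.382]
wrist_force: [-1.8, 0.7, 17.7]
finger_gap: 52.4
```

Emit:
carry_out:
  series:
    - {"delta_pos":[0,0,-0.3],"turn":[0,0,0],"hand":0.2}
    - {"delta_pos":[0,0,-0.3],"turn":[0,0,0],"hand":0.2}
    - {"delta_pos":[0,0,-0.3],"turn":[0,0,0],"hand":0.2}

```text
clock: 15.2
eef_pos: [466.0, -137.8, 57.5]
eef_rot: [3.141, 0.0, 1.382]
wrist_force: [-3.4, 1.2, 20.9]
finger_gap: 52.5
```

```bash
python3 - <<'E'
from h import *
s=read_state();print(s["clock"],s["eef_pos"],s["wrist_force"],s["finger_gap"])
im=camera("wrist");cv2.imwrite("pics/w6.png",im[:,:,::-1])
im=camera("side");cv2.imwrite("pics/s6.png",cv2.resize(im[130:250,210:370,::-1],(800,600),interpolation=cv2.INTER_CUBIC))
s=read_state();print(s["clock"],s["eef_pos"],s["wrist_force"])
E
```

```text
15.2 [ 466.03273638 -137.84209083   57.51633295] [-3.37735468  1.22304282 20.86315773] 52.52045961811254
15.3 [ 466.03857616 -137.83850977   57.52302115] [-3.81206086  0.77918567 22.69404385]
```

View pics/w6.png

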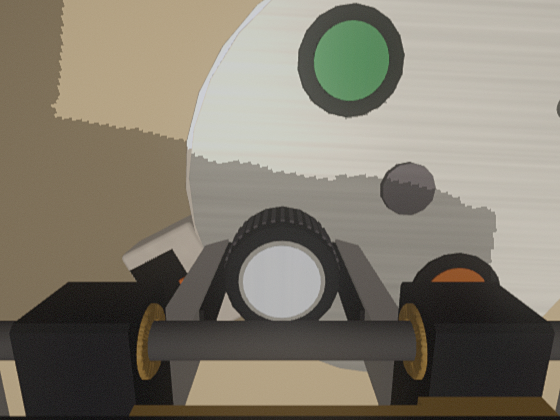

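View pics/s6.png

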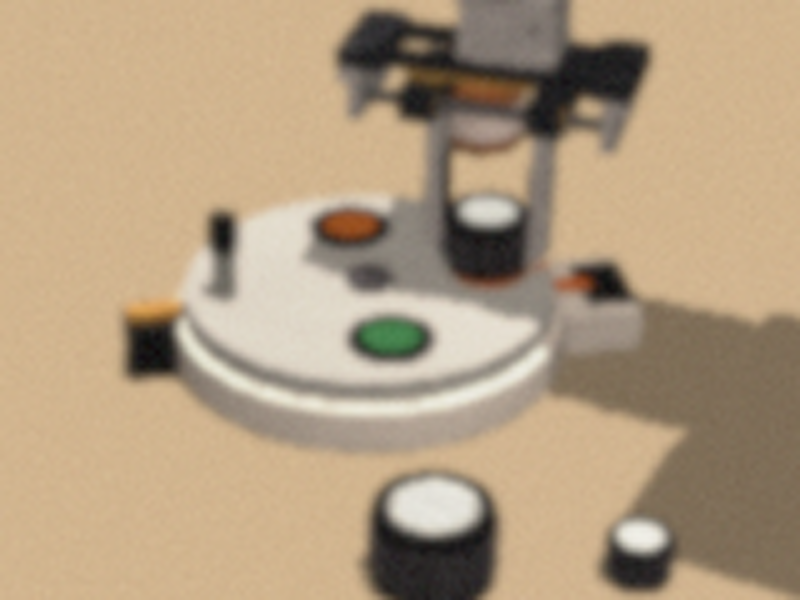

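```bash
python3 - <<'E'
from cell import *
print(sign_off())
E
```

```text
the job is handed in; nothing more can be done
None
```

I turned the turret one click anticlockwise, seated the collar over its pins, and handed the job in with the collar still held pushed home. `sign_off()` gave no verdict.

- **Turret:** I gripped the handle, swung it 60° into the next notch and let go. The wrist picture afterwards showed the collar's radial line meeting the orange mark of the reading head. The collar was within 1 mm of where I predicted it.
- **Collar:** I gripped it and turned it about 0.9 rad clockwise under light pressure until the force fell from about 12 N to about 5 N. It then went down against the spring alone and hit a hard stop at tool height 57.5 mm. That is 13.0 mm below where I gripped it, as expected for fully home.
- **At hand-in:** The push was about 21–23 N with a 35 N grip, at 15.3 s. The last pictures show the collar low on its seat at the head, with no visible slip in the fingers.
- **Bystanders:** The arm stayed well away from the cup, jar and screwdriver, but I did not take a final picture to check them.

No check failed. One early circle fit of the turret rim, from hand-picked points, disagreed with the hub position by about 4–5 mm. I used the hub, and the later measurements agreed with it.

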